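Close the spice grinder and hold its lid at the pulse position

ROBOT

A 6-joint arm with a two-finger parallel gripper is mounted at the origin on a cart in front of the work surface, level with it; the furniture and walls round the work are solid. World frame = base frame: x ahead of the robot, y to its left, z up, the work surface at z = 0. Lengths are in m, angles in rad, forces in N, time in s.
With the tool pointing down it reaches from about 0.425 to 0.95 m from the base axis. Payload 3.5 kg.
Tool frame: the origin (TCP) lies midway between the tips of the shut fingers; the grasp point (between the pads) lies 19 mm behind it; x points along the fingers, z is the direction in which the jaws open and shut, and the axes are right-handed (so a half turn about x gives the same grasp; the last joint's range is limited). The gripper opens to 85 mm and grips with 20 to 120 N. Pads are 22 mm wide; open, the fingers measure 114 mm over their backs; the gripper's body (76 mm by 85 mm) begins 54 mm behind the grasp point. The pads swing forward as they close: fully open they stand 13 mm farther back than shut.
Start: joints at [1.194, 0.286, 1.577, -0, 1.279, -0.15], TCP at [0.152, 0.658, 0.231] pointing down, gripper open.
Joint ranges: [-2.77, 2.77], [-0.9, 2.22], [0.21, 2.48], [-1.53, 4.67], [0.24, 2.81], [-2.84, 2.84]. Speed limits (rad/s): [2.79, 2.79, 3.14, 3.14, 3.14, 3.14].

INTERFACE

Orientations are given as a unit quaternion [x, y, z, w].
In Python, from plant import readout, eyes, ctrl gives the robot as it stands.
- The arm moves only by the tool move_arm, never from a script. Its argument "commands" is a list of rows, each a list of 7 numbers: the turn, a rotation vector about the world's x, y, z in rad, then the shift along the world's x, y, z in mm, then the closure in counts, from 0 (fully open) to 255 (shut). A call has 1 to 12 rows; each row is the pose to reach, as a shift and turn from the pose measured when the call began; what a row does not reach only later rows make up. A row lasts 1/10 s, in which the tool goes at most 50 mm and 8.59 degrees, less where a joint would pass 70% of its speed; a pose out of reach is approached as far as the arm can. A call with a gripper value outside its range is refused whole. The fingers move at their own pace and stop on an object; "newtons" is the grip in N (left out, the last holds). Time passes only in rows, so rows that repeat a pose let the fingers close. It gives the time, the measured TCP pose, the force and the opening at its end, in the units of the state.
- readout.get_state(): the state, without advancing time (a new reading comes with each control period).
- eyes.read_camera(name): name is "scene" or "top"; returns a dict with "color" (400x640x3 uint8, red, green, blue), "depth" (400x640 float32, m along the optical axis (not along the pixel's ray), 0 where there is no reading), "K" (3x3 intrinsics, pixels), "eye" and "attitude" of the camera in the world. Camera axes: x right, y down, z forward; pixel columns grow to the right and rows downward; lengths in m; the calibration is good to about 2 mm. A picture is of the moment at which its call begins.
- ctrl.sign_off(): hands the job in, once; it reports no verdict.
The state is a dict: "time": time; "qpos": joint angles; "dq": joint speeds; "joint_efforts": joint torques, N m; "eef_pos": TCP position; "tcp_rot": TCP orientation; "contact_force": force on the tool from outside, world axes, zero at the start; "wrist_torque": the same for the moment, N m; "opening": opening from 0.0 (shut) to 1.0 (fully open).
Only numpy, scipy, OpenCV 4.12 (cv2) and the standard library are available. Lean on these libraries where they do the work, as an engineer would, in place of code of your own. Each camera call takes 0.05 s, during which the arm holds its last target.

TASK

Get the spice grinder going for a pulse: first slide the loose flat shutter plate edgewise into the slot in the front of the grinder's foot until it is fully home against the stop. Then put the lid on with its two lugs down through the gaps in the mouth until it sits on the rim, and twist it clockwise (seen from above) to the halfway mark, half of its quarter turn, against the return spring; never turn it on to the lock at the end. Finish still gripping the lid and holding it at halfway, because it springs back if let go, and leave the mug, the lemon and the garlic where they are.

Things in the scene. Friction and masses are not known exactly. Their poses are not given: they have to be found in the camera images.
- grinder: Spice grinder, fixed on the worktop: black square foot 106 (x) x 108 (y) x 26 mm high with a shutter slot in its front (-x) face, towards the robot; on it a round steel tower, radius 50 mm, open at the top, rim (radius 46 mm) 78 mm above the worktop. Origin: centre of its underside, z up.
- grinder_slot (a point): Mouth of the shutter slot, 6 mm above the worktop, 53 mm in front of the grinder's origin; axes as the grinder's, x points in. A straight tunnel at worktop level (the worktop is its floor), 56 mm wide, 12 mm high, mouth flared to about 66 mm wide, ending at a stop 47 mm inside.
- grinder_mouth (a point): Centre of the rim, 78 mm above the worktop, on the axis of the lid's turn; axes as the grinder's. Inner radius 38 mm; 7 to 13 mm below the rim two inward flanges narrow it to radius 28 mm, leaving two gaps 21 mm wide for the lid's lugs, on the +x and -x axis. The lugs turn freely under the flanges; the lid cannot lift off once turned.
- grinder_halfway (a point): The halfway mark: two upright ribs outside on the tower, 51 mm from its axis, 54 mm up, 0.785 rad clockwise (from above) of the grinder's +x axis. A single rib marks the gaps (0), three ribs the lock (1.57 rad clockwise). Every mark is there twice, half a turn apart. The lid's grip bar is the pointer.
- pulse_ring (a joint): Turn of the spring ring in the mouth, rad, clockwise from above, 0 at rest. The lid's lugs meet it after about 0.13 rad of lid turn and then carry it, so it reads the lid's turn less 0.05 to 0.2: about 0.65 at halfway. End stop with the lock at 1.43; counts as locked above 1.25. Spring: 0.03 N m at rest, 0.11 at halfway, 0.2 at the end.
- lid: Loose lid, about 120 g, upright on the worktop. Origin: centre of underside. Black boss radius 25 mm, 20 mm high, with two lugs at its foot along +x and -x (14 mm wide, 5 mm high, to radius 33.5 mm); black disc radius 45 mm, z 20 to 30 mm; aluminium grip bar along x, 64 mm long, 16 mm thick, z 30 to 60 mm. A half turn makes no difference. Seated: disc on the rim, origin 58 mm above the worktop.
- shutter: Loose flat steel plate on the worktop, about 150 g, 110 (x) x 50 (y) x 5 mm. Origin: centre of underside; the +x end goes into the slot. Black grip bar along x on its rear half, 40 mm long, 14 mm thick, up to z = 46 mm, centred at x = -35 mm. Fully home, its front edge meets the stop, its origin is 61 mm in front of the grinder's (grinder x = -61 mm), and the bar stays outside.
- mug: Striped mug, 90 mm high, behind the grinder; bystander.
- lemon: Yellow lemon, 78 mm long, behind or to the right behind the grinder; bystander.
- garlic: Garlic bulb, 60 mm, behind or to the right behind the grinder; bystander.
There are look-alikes about, which are no part of the job. What is shaped like the lid but purple is not meant. Of the things that look like the shutter, the larger one is meant.

How it is judged:
By the outcome, as a careful person would: the job done as asked, in the order asked, and still so for the second after the job is handed in, while the arm keeps its last pose, push and grip.
It also fails if it takes over 64 s, if anything falls off the work surface, if the arm or the gripper's body presses on something with over 40 N, if the wrist force passes 120 N, or if a joint passes its speed limit or range.

## Working session

There is one attempt and no reset: what is moved stays moved. The work goes in short steps, Python scripts to look and compute and a tool call to move; the robot and the scene stay as the last step left them, time stands still between calls to the robot, and variables do not carry over. Pictures are saved under pics/ and viewed, and the job is handed in when it is done.

Besides the shell and the picture viewer there is one more tool, called after "Emit:" as name(argument=value, ...), one argument or row to a line, values as JSON. move_arm: Moves the arm, as the interface text tells. Its arguments: {"type":"object","properties":{"commands":{"type":"array"},"newtons":{"type":"number"}},"required":["commands"]}

```bash
ls; mkdir -p pics; python3 - <<'E'
from plant import readout, eyes
import cv2, numpy as np, pickle
print(readout.get_state())
for n in ["scene","top"]:
    c=eyes.read_camera(n); pickle.dump(c,open(f"{n}0.pkl","wb"))
    cv2.imwrite(f"pics/{n}0.png",c["color"][:,:,::-1])
    print(n,c["K"],c["eye"],c["attitude"],c["depth"].min(),c["depth"].max())
E
```

```text
pics
{'time': 0.0, 'qpos': array([ 1.19399701e+00,  2.87173859e-01,  1.57816733e+00,  3.36688229e-06,
        1.27857823e+00, -1.50000932e-01]), 'dq': array([ 6.72407189e-04, -6.09229657e-04,  5.51979456e-04, -2.44014670e-03,
        1.27514804e-03,  6.27195802e-05]), 'joint_efforts': array([ 5.87079248e-04, -4.05975258e+01, -2.92629164e+01, -4.85773307e-05,
        5.71075172e-03, -1.19405124e-05]), 'eef_pos': array([0.15150995, 0.65711205, 0.22994694]), 'tcp_rot': array([-0.44061906,  0.55408024,  0.43980069,  0.55265295]), 'contact_force': array([-0.07650526, -0.78083143, -0.8880814 ]), 'wrist_torque': array([-0.02359339,  0.01886243, -0.01463902]), 'opening': 0.9980741115999345}
scene [[449.9782753   0.        318.0692284]
 [  0.        449.9782753 191.9579135]
 [  0.          0.          1.       ]] [0.03627101 0.24940429 0.89664307] [-0.4552016   0.82458    -0.29810211  0.15490147] 0.0 1.9310523
top [[485.79423931   0.         311.20919718]
 [  0.         485.79423931 198.28786529]
 [  0.           0.           1.        ]] [ 0.44238755 -0.11351586  1.06065007] [ 0.70597091 -0.7022965   0.0559501  -0.07248651] 0.0 1.8724263
```

View pics/scene0.png

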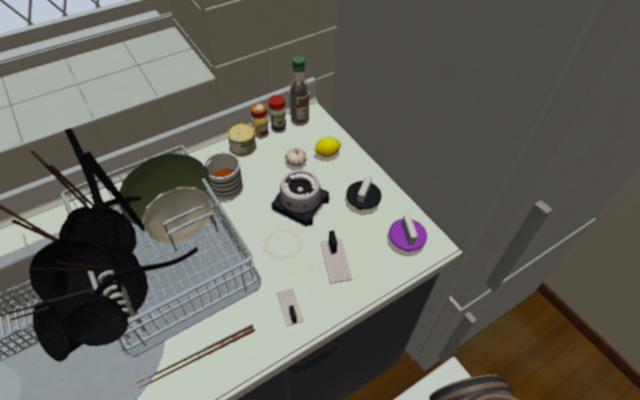

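View pics/top0.png

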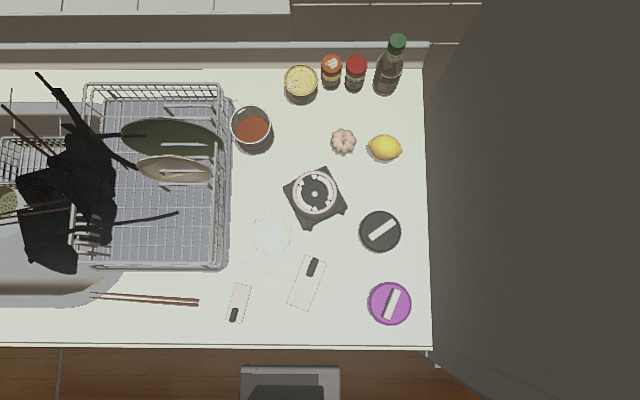

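```bash
cat > h.py <<'E'
import numpy as np, cv2, pickle
from scipy.spatial.transform import Rotation as R
def Rm(c): return R.from_quat(c["attitude"]).as_matrix()
def ray(c,uv,z):
    uv=np.atleast_2d(np.asarray(uv,float)); K=c["K"]
    d=np.c_[(uv[:,0]-K[0,2])/K[0,0],(uv[:,1]-K[1,2])/K[1,1],np.ones(len(uv))]@Rm(c).T
    return c["eye"]+d*((z-c["eye"][2])/d[:,2])[:,None]
def cloud(c):
    v,u=np.mgrid[0:400,0:640]; K=c["K"]; d=c["depth"]
    p=np.stack([(u-K[0,2])/K[0,0]*d,(v-K[1,2])/K[1,1]*d,d],-1)@Rm(c).T+c["eye"]
    p[d==0]=np.nan
    return p
def proj(c,p):
    q=(np.atleast_2d(p)-c["eye"])@Rm(c); K=c["K"]
    return np.c_[q[:,0]/q[:,2]*K[0,0]+K[0,2],q[:,1]/q[:,2]*K[1,1]+K[1,2]]
def snap(n,tag):
    from plant import eyes
    c=eyes.read_camera(n); pickle.dump(c,open(f"{n}{tag}.pkl","wb")); return c
def load(n,tag): return pickle.load(open(f"{n}{tag}.pkl","rb"))
def crop(c,u0,v0,u1,v1,s,fn):
    im=c["color"][v0:v1,u0:u1,::-1]
    cv2.imwrite("pics/"+fn,cv2.resize(im,None,fx=s,fy=s,interpolation=cv2.INTER_CUBIC))
E
python3 - <<'E'
from h import *
for n,pts in [("top",dict(grinder=(316,197),lid=(380,231),purple=(390,303),big=(306,290),small=(238,296),table=(350,260),mug=(251,128),lemon=(385,147),garlic=(343,141))),("scene",dict(lid=(364,195),big=(337,262),table=(300,270)))]:
    c=load(n,0);P=cloud(c)
    for k,(u,v) in pts.items(): print(n,k,P[v,u].round(3), ray(c,(u,v),0)[0].round(3))
t=load("top",0);crop(t,210,150,430,340,3.5,"t0crop.png")
s=load("scene",0);crop(s,230,130,440,340,2.8,"s0crop.png")
E
```

```text
top grinder [ 0.63  -0.099  0.053] [ 0.64  -0.099  0.   ]
top lid [ 0.559 -0.232  0.058] [ 0.565 -0.239  0.   ]
top purple [ 0.413 -0.249  0.06 ] [ 0.411 -0.257  0.   ]
top big [ 0.437 -0.078  0.007] [ 0.437 -0.078  0.   ]
top small [0.424 0.067 0.004] [0.423 0.068 0.   ]
top table [ 0.502 -0.173 -0.001] [ 0.502 -0.173  0.   ]
top mug [0.789 0.046 0.033] [0.801 0.051 0.   ]
top lemon [ 0.74  -0.246  0.054] [ 0.756 -0.254  0.   ]
top garlic [ 0.753 -0.157  0.053] [ 0.77  -0.159  0.   ]
scene lid [ 0.54  -0.218  0.059] [ 0.576 -0.251  0.   ]
scene big [ 0.447 -0.08   0.005] [ 0.449 -0.082 -0.   ]
scene table [0.476 0.    0.001] [0.476 0.    0.   ]
```

View pics/t0crop.png

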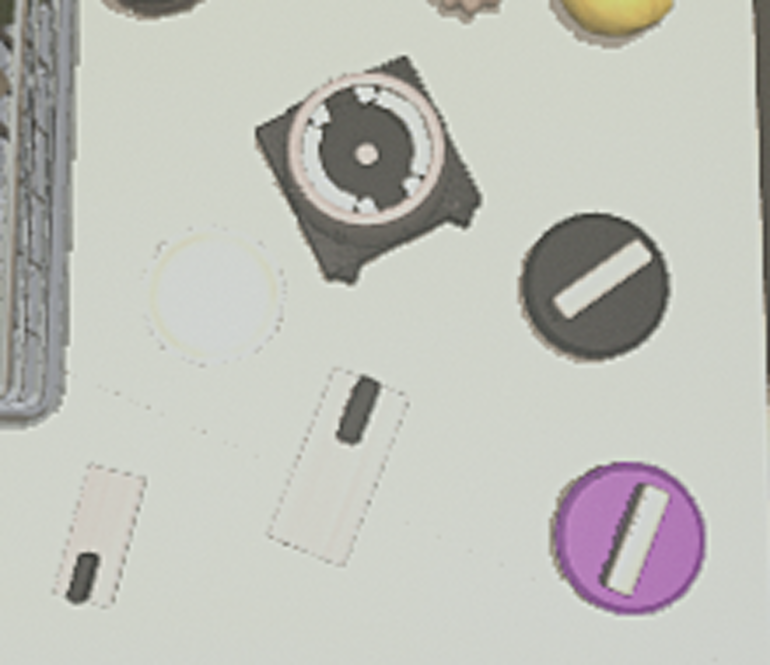

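View pics/s0crop.png

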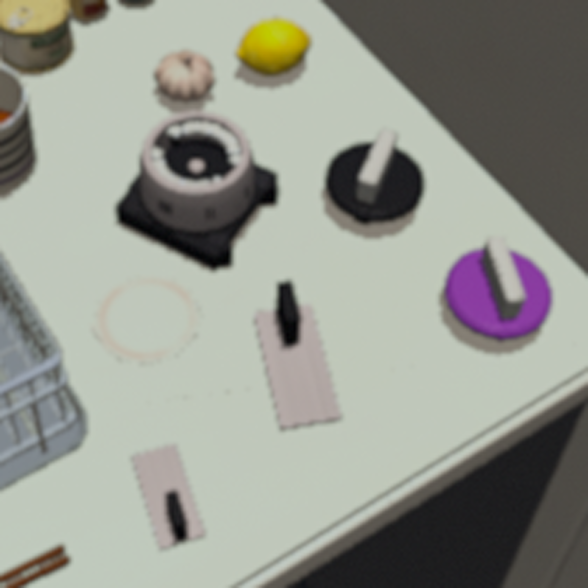

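```bash
python3 - <<'E'
from h import *
from scipy.optimize import least_squares
def circ(p,r=None):
    f=lambda a: np.hypot(p[:,0]-a[0],p[:,1]-a[1])-(a[2] if r is None else r)
    s=least_squares(f,[*np.median(p,0)[:2],.045],loss='soft_l1',f_scale=.002).x; return s
for n in ["top","scene"]:
    c=load(n,0);P=cloud(c);im=c["color"].astype(int);g=im.sum(-1)/3
    near=np.hypot(P[...,0]-.635,P[...,1]+.1)<.1
    rim=near&(P[...,2]>.072)&(P[...,2]<.085)
    print(n,"rim z",np.nanmedian(P[...,2][rim]),rim.sum(),"circle",circ(P[rim][:,:2]).round(4))
    ft=near&(P[...,2]>.018)&(P[...,2]<.034)&(g<90)
    rr=cv2.minAreaRect((P[ft][:,:2]*1000).astype(np.float32)); print(" foot rect",rr, np.nanmedian(P[...,2][ft]))
    # black mask of foot cast to z=.026
    near2=np.hypot(P[...,0]-.56,P[...,1]+.23)<.08
    disc=near2&(P[...,2]>.024)&(P[...,2]<.036)&(g<90)
    print(" lid disc z",np.nanmedian(P[...,2][disc]),circ_ if False else cv2.minEnclosingCircle((P[disc][:,:2]*1000).astype(np.float32)))
    bar=near2&(P[...,2]>.054)&(P[...,2]<.068)&(g>120)
    rr=cv2.minAreaRect((P[bar][:,:2]*1000).astype(np.float32)); print(" lid bar",rr,np.nanmedian(P[...,2][bar]),bar.sum())
    near3=np.hypot(P[...,0]-.45,P[...,1]+.085)<.09
    sb=near3&(P[...,2]>.035)&(P[...,2]<.055)&(g<110)
    rr=cv2.minAreaRect((P[sb][:,:2]*1000).astype(np.float32)); print(" sh bar",rr,np.nanmedian(P[...,2][sb]),sb.sum())
E
```

```text
top rim z 0.07687718345165967 612 circle [ 0.6358 -0.0963  0.042 ]
 foot rect ((633.4420166015625, -97.34903717041016), (113.53266906738281, 105.80956268310547), 26.996423721313477) 0.02566185598817139
 lid disc z 0.028685370554476508 ((562.3473510742188, -234.57554626464844), 44.04454040527344)
 lid bar ((562.01708984375, -235.745849609375), (15.327336311340332, 63.01469039916992), 35.45706558227539) 0.0591913082437493 226
 sh bar ((484.69189453125, -91.5899887084961), (12.841337203979492, 38.59101867675781), 68.51700592041016) 0.04654334124664983 116
scene rim z 0.07776434097001794 494 circle [ 0.6361 -0.098   0.0416]
 foot rect ((634.2319946289062, -97.75682067871094), (111.59398651123047, 106.42737579345703), 28.091930389404297) 0.02688020020904558
 lid disc z 0.03087286984215809 ((560.728271484375, -234.81382751464844), 42.71152877807617)
 lid bar ((563.2803955078125, -237.799072265625), (16.1909236907959, 65.3289794921875), 35.20804214477539) 0.06098441216376105 133
 sh bar ((485.5779724121094, -92.42831420898438), (11.514385223388672, 36.86263656616211), 68.42802429199219) 0.04682312639102393 92
```

```bash
python3 - <<'E'
from h import *
for n in ["top","scene"]:
    c=load(n,0);P=cloud(c);im=c["color"]
    for name,(x,y),r in [("big",(.445,-.08),.08),("small",(.42,.067),.07)]:
        near=np.hypot(P[...,0]-x,P[...,1]-y)<r
        lab=cv2.cvtColor(im,cv2.COLOR_RGB2LAB).astype(int)
        t=np.median(lab[near],0); 
        m=near&((P[...,2]>.0025)|(lab[...,1]-t[1]>4))
        m=cv2.morphologyEx(m.astype(np.uint8),cv2.MORPH_OPEN,np.ones((3,3)))
        ct=max(cv2.findContours(m,cv2.RETR_EXTERNAL,cv2.CHAIN_APPROX_NONE)[0],key=cv2.contourArea)[:,0]
        z=P[...,2][ct[:,1],ct[:,0]]
        ct=ct[z<.015]
        w=ray(c,ct,.005)[:,:2]*1000
        print(n,name,cv2.minAreaRect(w.astype(np.float32)),len(ct))
    # foot outline: dark mask, cast on z=.026
    g=im.mean(-1); near=np.hypot(P[...,0]-.635,P[...,1]+.1)<.1
    m=(near&(g<90)&(P[...,2]<.034)&(P[...,2]>-.01)).astype(np.uint8)
    crop_=cv2.resize(im[150:250,265:370,::-1],None,fx=6,fy=6,interpolation=cv2.INTER_NEAREST) if n=="top" else cv2.resize(im[160:235,260:340,::-1],None,fx=8,fy=8,interpolation=cv2.INTER_NEAREST)
    cv2.imwrite(f"pics/gr_{n}.png",crop_)
E
```

```text
top big ((452.1419677734375, -79.61073303222656), (49.89722442626953, 109.62303161621094), 68.34149169921875) 251
top small ((386.18292236328125, 74.25144958496094), (21.812734603881836, 32.42870330810547), 82.39501953125) 35
scene big ((454.73333740234375, -81.36678314208984), (51.5454216003418, 111.95216369628906), 68.45499420166016) 115
scene small ((411.6155090332031, 64.12445068359375), (36.733001708984375, 80.80211639404297), 76.20426940917969) 99
```

View pics/gr_top.png

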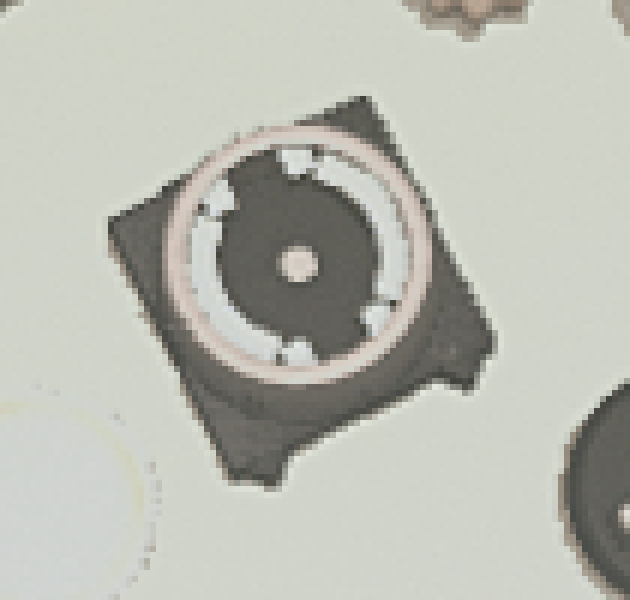

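View pics/gr_scene.png

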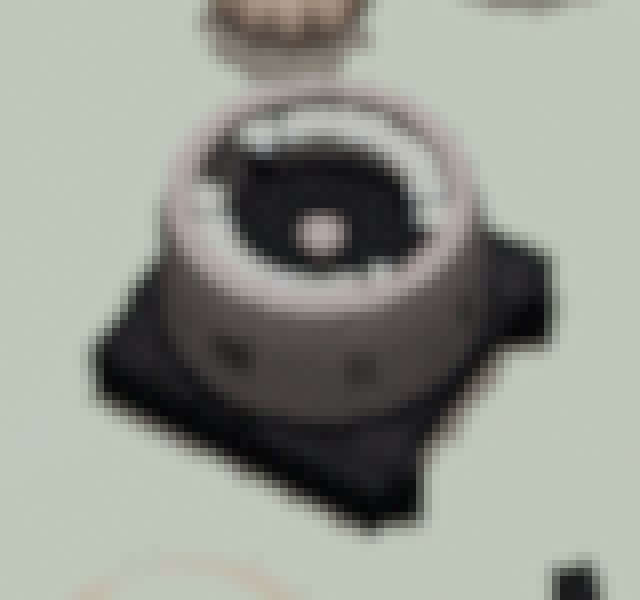

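```bash
python3 - <<'E'
from h import *
c=load("top",0);im=c["color"];P=cloud(c)
q=lambda u,v:(265+u/6-.42,150+v/6-.42)
A=ray(c,[q(112,222),q(240,480),q(365,98),q(490,340)],.026)[:,:2]
print((A*1000).round(1))
ang=lambda d:np.degrees(np.arctan2(d[1],d[0])).round(2)
print(ang(A[0]-A[1]),ang(A[2]-A[3]),ang(A[0]-A[2])-90)
# flange blobs ends: bright blob mask inside mouth
g=im.mean(-1);hsv=cv2.cvtColor(im,cv2.COLOR_RGB2HSV)
v,u=np.mgrid[0:400,0:640]
W=ray(c,np.c_[u.ravel(),v.ravel()],.071)[:,:2].reshape(400,640,2)
O=np.array([.636,-.097]);d=W-O;r=np.hypot(*np.moveaxis(d,-1,0));a=np.degrees(np.arctan2(d[...,1],d[...,0]))
for lo in range(-180,180,6):
    m=(r>.029)&(r<.036)&(a>=lo)&(a<lo+6)
    print(lo+3,int(g[m].mean()),end=" | ")
# rim circle from colour: outer/inner
# foot edges fitted from dark mask at bounds, side edges, robust
dark=(g<95)&(np.hypot(P[...,0]-.635,P[...,1]+.1)<.1)
ct=max(cv2.findContours(dark.astype(np.uint8),cv2.RETR_EXTERNAL,cv2.CHAIN_APPROX_NONE)[0],key=cv2.contourArea)[:,0]
w=ray(c,ct,.026)[:,:2]-O
for yaw in [27]:
    t=np.radians(yaw);Rg=np.array([[np.cos(t),-np.sin(t)],[np.sin(t),np.cos(t)]])
    b=w@Rg*1000
    for nm,m,k in [("left",(b[:,1]>40)&(np.abs(b[:,0])<42),1),("right",(b[:,1]<-40)&(np.abs(b[:,0])<42),1),("rear",(b[:,0]>40)&(np.abs(b[:,1])<45),0),("front",(b[:,0]<-35)&(np.abs(b[:,1])<28),0)]:
        pts=b[m].astype(np.float32)
        vx,vy,x0,y0=cv2.fitLine(pts,cv2.DIST_HUBER,0,.01,.01).ravel(); 
        print("\n",nm,len(pts),"ang",np.degrees(np.arctan2(vy,vx)).round(2),"pos",[x0.round(1),y0.round(1)])
    print(b.min(0),b.max(0))
E
```

```text
[[ 658.4  -27.4]
 [ 564.5  -74.8]
 [ 704.9 -119.1]
 [ 615.4 -164.2]]
26.79 26.75 26.870000000000005
-177 205 | -171 100 | -165 100 | -159 92 | -153 93 | -147 94 | -141 85 | -135 159 | -129 215 | -123 202 | -117 134 | -111 208 | -105 207 | -99 209 | -93 209 | -87 209 | -81 210 | -75 204 | -69 210 | -63 210 | -57 212 | -51 212 | -45 211 | -39 211 | -33 207 | -27 211 | -21 213 | -15 214 | -9 186 | -3 165 | 3 196 | 9 166 | 15 84 | 21 88 | 27 92 | 33 88 | 39 88 | 45 113 | 51 195 | 57 163 | 63 143 | 69 208 | 75 209 | 81 199 | 87 208 | 93 208 | 99 197 | 105 205 | 111 208 | 117 211 | 123 211 | 129 210 | 135 211 | 141 211 | 147 212 | 153 211 | 159 214 | 165 173 | 171 183 | 177 217 | Traceback (most recent call last):
  File "<stdin>", line 26, in <module>
cv2.error: OpenCV(4.12.0) /io/opencv/modules/imgproc/src/linefit.cpp:50: error: (-215:Assertion failed) count > 0 in function 'fitLine2D_wods'
```

```bash
python3 - <<'E'
from h import *
from plant import readout
s=readout.get_state();M=R.from_quat(s["tcp_rot"]).as_matrix();print(M.round(3))
print("tool z yaw",np.degrees(np.arctan2(M[1,2],M[0,2])),"q1",np.degrees(s["qpos"][0]),"q6",np.degrees(s["qpos"][5]))
E
```

```text
[[-0.001 -0.974  0.225]
 [-0.002  0.225  0.974]
 [-1.     0.    -0.002]]
tool z yaw 77.00528815513735 q1 68.41294844189794 q6 -8.592987070773638
```

```bash
python3 - <<'E'
from h import *
for n in ["top","scene"]:
    P=cloud(load(n,0))
    print(n)
    for x in np.arange(.2,.75,.05):
        print(round(x,2),[ (lambda m: int(1000*P[...,2][m].max()) if m.any() else None)((abs(P[...,0]-x)<.025)&(abs(P[...,1]-y)<.05)) for y in np.arange(.6,-.2,-.1)])
E
```

```text
top
0.2 [-827, -826, -827, -824, -823, -828, -828, -826]
0.25 [None, None, None, None, None, None, None, None]
0.3 [2, 4, 5, 4, 5, 4, 7, 4]
0.35 [5, 9, 8, 6, 6, 37, 7, 6]
0.4 [8, 9, 9, 10, 12, 37, 7, 11]
0.45 [-7, -7, 142, 166, 22, 20, 7, 49]
0.5 [-168, 128, 212, 193, 128, 129, 6, 49]
0.55 [None, 188, 277, 198, 125, 131, 6, 28]
0.6 [None, 169, 250, 233, 112, 129, 65, 82]
0.65 [-20, 200, 246, 250, 117, 128, 77, 81]
0.7 [-19, 230, 231, 344, 184, 172, 6, 81]
scene
0.2 [None, None, None, None, None, None, None, None]
0.25 [None, None, None, None, None, None, None, None]
0.3 [None, None, None, 3, 5, 4, 4, 4]
0.35 [None, None, None, 5, 6, 35, 6, 5]
0.4 [None, None, 9, 9, 11, 37, 10, 11]
0.45 [None, None, 143, 163, 22, 9, 8, 49]
0.5 [None, 124, 213, 197, 129, 129, 5, 51]
0.55 [-172, 213, 290, 198, 125, 129, 7, 30]
0.6 [-172, 170, 247, 232, 117, 128, 25, 82]
0.65 [-171, 198, 243, 248, 117, 130, 67, 82]
0.7 [-20, 230, 231, 344, 183, 172, 7, 81]
```

Emit:
move_arm(
  commands=[
    [0, 0, -0.15, 188, -277, 60, 0],
    [0, 0, -0.15, 188, -277, 60, 0],
    [0, 0, -0.15, 188, -277, 60, 0],
    [0, 0, -0.15, 188, -277, 60, 0],
    [0, 0, -0.15, 188, -277, 60, 0],
    [0, 0, -0.15, 188, -277, 60, 0],
    [0, 0, -0.15, 188, -277, 60, 0],
    [0, 0, -0.15, 298, -557, 40, 0],
    [0, 0, -0.15, 298, -557, 40, 0],
    [0, 0, -0.15, 298, -557, 40, 0],
    [0, 0, -0.15, 298, -557, 40, 0],
    [0, 0, -0.15, 298, -557, 40, 0],
  ],
  newtons=60,
)

```text
time: 1.3
eef_pos: [0.4307, 0.1461, 0.2731]
tcp_rot: [-0.398, 0.585, 0.397, 0.584]
contact_force: [1.4, 0.2, -0.5]
opening: 1.003
```

Emit:
move_arm(
  commands=[
    [0, 0, 0, 54, -238, -100, 0],
    [0, 0, 0, 54, -238, -100, 0],
    [0, 0, 0, 54, -238, -100, 0],
    [0, 0, 0, 54, -238, -100, 0],
    [0, 0, 0, 54, -238, -100, 0],
    [0, 0, 0, 54, -238, -100, 0],
    [0, 0, 0, 54, -238, -150, 0],
    [0, 0, 0, 54, -238, -180, 0],
    [0, 0, 0, 54, -238, -180, 0],
  ],
)

```text
time: 2.2
eef_pos: [0.4807, -0.0901, 0.0882]
tcp_rot: [-0.394, 0.588, 0.401, 0.582]
contact_force: [-0.4, 0.3, -0.0]
opening: 1.0
```

```bash
python3 - <<'E'
from h import *
from plant import readout
for n in ["top","scene"]:
    c=snap(n,1)
    u,v=proj(c,(.485,-.092,.046))[0].astype(int); print(n,u,v)
    crop(c,u-70,v-60,u+70,v+60,5,f"{n}1.png")
s=readout.get_state();M=R.from_quat(s["tcp_rot"]).as_matrix()
print(s["eef_pos"],np.degrees(np.arctan2(M[1,2],M[0,2])),M[:,0],s["time"])
E
```

```text
top 312 266
scene 332 237
[ 0.48472079 -0.09146133  0.09333864] 68.45428444655161 [-0.00175932 -0.00136097 -0.99999753] 2.3
```

View pics/scene1.png

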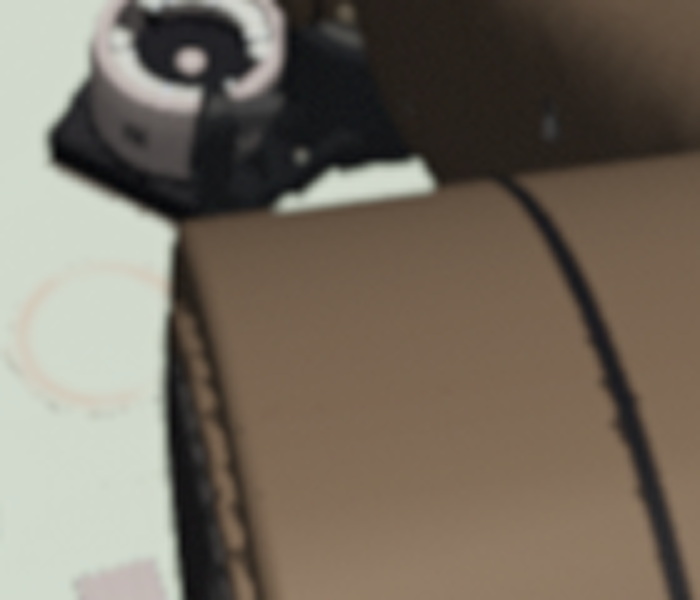

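Emit:
move_arm(
  commands=[
    [0, 0, 0, 0, -1, -40, 0],
    [0, 0, 0, 0, -1, -65, 0],
    [0, 0, 0, 0, -1, -78, 0],
    [0, 0, 0, 0, -1, -78, 0],
    [0, 0, 0, 0, -1, -78, 200],
    [0, 0, 0, 0, -1, -78, 255],
    [0, 0, 0, 0, -1, -78, 255],
    [0, 0, 0, 0, -1, -78, 255],
    [0, 0, 0, 0, -1, -78, 255],
    [0, 0, 0, 0, -1, -78, 255],
    [0, 0, 0, 0, -1, -78, 255],
  ],
  newtons=60,
)

```text
time: 3.4
eef_pos: [0.4854, -0.0927, 0.016]
tcp_rot: [-0.398, 0.585, 0.397, 0.584]
contact_force: [-0.3, -0.7, 3.7]
opening: 0.155
```

Emit:
move_arm(
  commands=[
    [0, 0, 0, 0, 0, 30, 255],
    [0, 0, 0, 0, 0, 70, 255],
    [0, 0, 0, 0, 0, 105, 255],
    [0, 0, -0.15, -9, -85, 105, 255],
    [0, 0, -0.3, -9, -85, 105, 255],
    [0, 0, -0.45, -9, -85, 105, 255],
    [0, 0, -0.6, -9, -85, 105, 255],
    [0, 0, -0.75, -9, -85, 105, 255],
    [0, 0, -0.9, -9, -85, 105, 255],
    [0, 0, -1.05, -9, -85, 105, 255],
    [0, 0, -1.2, -9, -85, 105, 255],
    [0, 0, -1.35, -9, -85, 105, 255],
  ],
)

```text
time: 4.6
eef_pos: [0.4755, -0.1773, 0.1199]
tcp_rot: [0.057, 0.706, -0.057, 0.703]
contact_force: [-0.4, -0.3, -1.3]
opening: 0.153
```

Emit:
move_arm(
  commands=[
    [0, 0, -0.15, 0, 0, 0, 255],
    [0, 0, -0.3, 0, 0, 0, 255],
    [0, 0, -0.45, 0, 0, 0, 255],
    [0, 0, -0.6, 0, 0, 0, 255],
    [0, 0, -0.75, 0, 0, 0, 255],
    [0, 0, -0.9, 0, 0, 0, 255],
    [0, 0, -0.9, 0, 0, 0, 255],
    [0, 0, -0.9, 0, 0, 0, 255],
  ],
)

```text
time: 5.4
eef_pos: [0.475, -0.177, 0.1191]
tcp_rot: [0.358, 0.612, -0.356, 0.609]
contact_force: [0.0, 0.6, -1.5]
opening: 0.155
```

```bash
cat >> h.py <<'E'
O=np.array([.6355,-.097]);YG=26.9
def tool():
    from plant import readout
    s=readout.get_state();M=R.from_quat(s["tcp_rot"]).as_matrix();t=np.radians(YG)
    d=s["eef_pos"][:2]-O
    print("t",round(s["time"],2),"pos",s["eef_pos"].round(4),"yaw",np.degrees(np.arctan2(M[1,2],M[0,2])).round(2),"xaxis",M[:,0].round(4),"grinder xy mm",(1000*np.array([d[0]*np.cos(t)+d[1]*np.sin(t),-d[0]*np.sin(t)+d[1]*np.cos(t)])).round(1),"z",(s["eef_pos"][2]*1000).round(1),"F",s["contact_force"].round(1),"T",s["wrist_torque"].round(2),"op",round(s["opening"],3))
    return s,M
E
python3 - <<'E'
from h import *
tool()
c=snap("top",2);cv2.imwrite("pics/top2.png",c["color"][:,:,::-1])
c=snap("scene",2);cv2.imwrite("pics/scene2.png",c["color"][:,:,::-1])
E
```

```text
t 5.4 pos [ 0.475  -0.177   0.1191] yaw -60.65 xaxis [-0.0028  0.0046 -1.    ] grinder xy mm [-179.3    1.3] z 119.1 F [ 0.   0.6 -1.5] T [-0.03  0.06 -0.01] op 0.155
```

View pics/scene2.png

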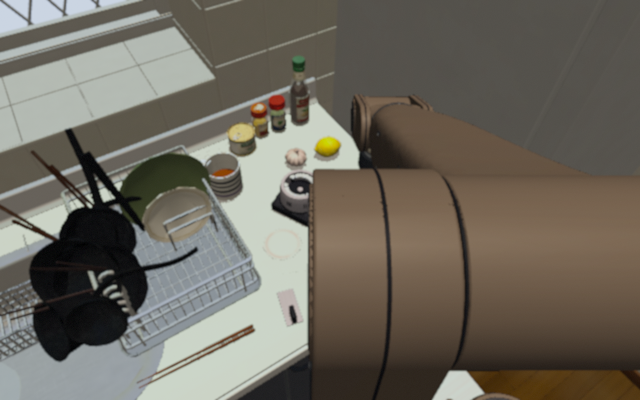

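View pics/top2.png

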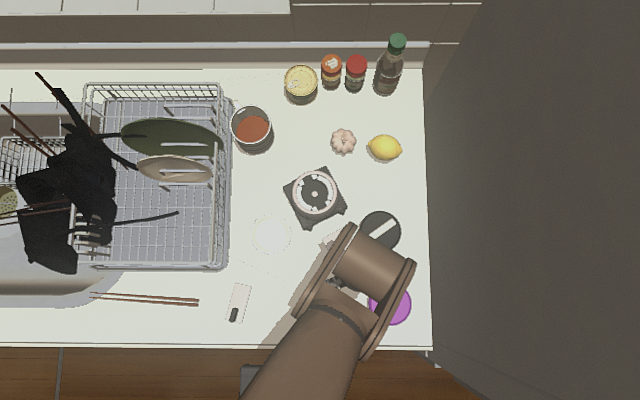

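Emit:
move_arm(
  commands=[
    [0, 0, -0.043, 2, -0.6, -30, 255],
    [0, 0, -0.043, 2, -0.6, -60, 255],
    [0, 0, -0.043, 2, -0.6, -85, 255],
    [0, 0, -0.043, 2, -0.6, -95, 255],
    [0, 0, -0.043, 2, -0.6, -100, 255],
    [0, 0, -0.043, 2, -0.6, -101, 255],
    [0, 0, -0.043, 2, -0.6, -101, 255],
  ],
)

```text
time: 6.2
eef_pos: [0.4782, -0.1782, 0.0196]
tcp_rot: [0.371, 0.603, -0.369, 0.602]
contact_force: [0.6, 0.3, -1.4]
opening: 0.155
```

```bash
python3 - <<'E'
from h import *
tool()
c=snap("top",3);P=cloud(c)
u,v=proj(c,(*(O-.08*np.array([.892,.452])),.005))[0].astype(int);print(u,v)
crop(c,270,160,410,280,5,"top3.png")
E
```

```text
t 6.2 pos [ 0.4782 -0.1782  0.0196] yaw -63.14 xaxis [-1.0e-04  3.3e-03 -1.0e+00] grinder xy mm [-177.1   -1.3] z 19.6 F [ 0.6  0.3 -1.4] T [ 0.01  0.02 -0.01] op 0.155
331 230
```

View pics/top3.png

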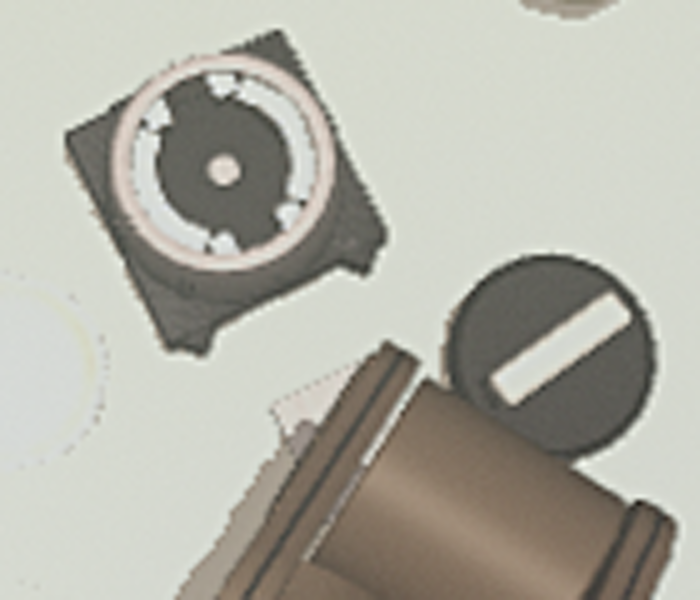

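```bash
python3 - <<'E'
from h import *
c=load("top",3);t=np.radians(YG);Rg=np.array([[np.cos(t),-np.sin(t)],[np.sin(t),np.cos(t)]])
for uv in [(270,408),(352,365),(283,434)]:
    w=ray(c,(270+uv[0]/5-.4,160+uv[1]/5-.4),.008)[0];print(w.round(4),((w[:2]-O)@Rg*1000).round(1))
for uv in [(165,347),(388,236),(213,325),(330,265),(205,355),(370,272)]: # foot nubs
    w=ray(c,(270+uv[0]/5-.4,160+uv[1]/5-.4),.026)[0];print("foot",((w[:2]-O)@Rg*1000).round(1))
E
```

```text
[ 0.5415 -0.1156  0.008 ] [-92.3  25.9]
[ 0.5604 -0.1512  0.008 ] [-91.5 -14.3]
[ 0.5303 -0.1213  0.008 ] [-104.8   26. ]
foot [-50.3  55.2]
foot [-50.3 -52.1]
foot [-51.   32.5]
foot [-50.3 -24.1]
foot [-61.   41.4]
foot [-60.8 -38. ]
```

Emit:
move_arm(
  commands=[
    [0, 0, 0, 0, 0, -2.5, 255],
    [0, 0, 0, 9, 4.5, -2.5, 255],
    [0, 0, 0, 18, 9, -2.5, 255],
    [0, 0, 0, 27, 13.5, -2.5, 255],
    [0, 0, 0, 36, 18, -2.5, 255],
    [0, 0, 0, 45, 22.6, -2.5, 255],
    [0, 0, 0, 53.5, 27.1, -2.5, 255],
    [0, 0, 0, 58, 29.4, -2.5, 255],
    [0, 0, 0, 62.4, 31.7, -2.5, 255],
    [0, 0, 0, 62.4, 31.7, -2.5, 255],
  ],
)

```text
time: 7.25
eef_pos: [0.541, -0.1464, 0.0172]
tcp_rot: [0.371, 0.603, -0.369, 0.602]
contact_force: [-0.7, -0.5, -1.5]
opening: 0.152
```

```bash
python3 - <<'E'
from h import *
tool()
c=snap("top",4)
crop(c,270,160,410,280,5,"top4.png")
E
```

```text
t 7.25 pos [ 0.541  -0.1464  0.0172] yaw -63.12 xaxis [ 3.e-04  3.e-03 -1.e+00] grinder xy mm [-106.6   -1.3] z 17.2 F [-0.7 -0.5 -1.5] T [-0.   -0.04  0.04] op 0.152
```

View pics/top4.png

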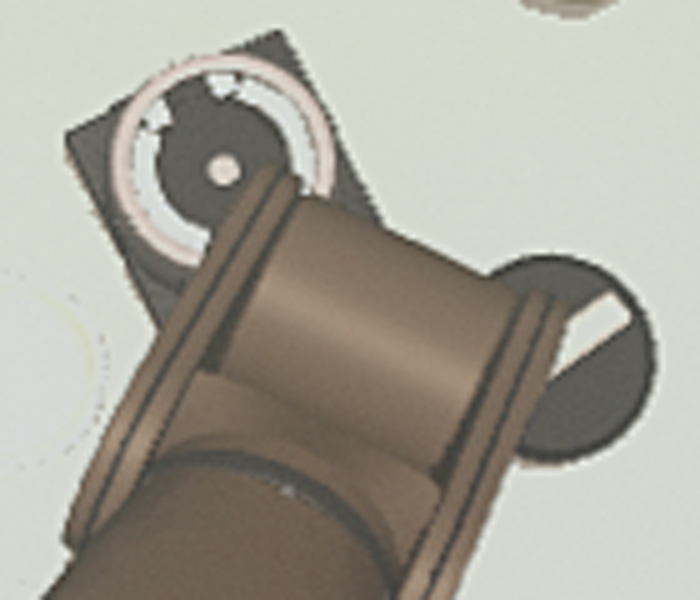

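Emit:
move_arm(
  commands=[
    [0, 0, 0, 3.6, 1.8, 0, 255],
    [0, 0, 0, 7.1, 3.6, 0, 255],
    [0, 0, 0, 8.9, 4.5, 0, 255],
    [0, 0, 0, 10.7, 5.4, 0, 255],
    [0, 0, 0, 12.5, 6.3, 0, 255],
    [0, 0, 0, 12.5, 6.3, 0, 255],
  ],
)

```text
time: 7.9
eef_pos: [0.5534, -0.1401, 0.0172]
tcp_rot: [0.371, 0.603, -0.369, 0.602]
contact_force: [-0.3, -0.4, -0.6]
opening: 0.159
```

```bash
python3 - <<'E'
from h import *
tool()
E
```

```text
t 7.9 pos [ 0.5534 -0.1401  0.0172] yaw -63.12 xaxis [ 1.e-04  3.e-03 -1.e+00] grinder xy mm [-92.7  -1.3] z 17.2 F [-0.3 -0.4 -0.6] T [-0.04  0.03 -0.03] op 0.159
```

Emit:
move_arm(
  commands=[
    [0, 0, 0, 1.8, 0.9, 0, 255],
    [0, 0, 0, 3.6, 1.8, 0, 255],
    [0, 0, 0, 3.6, 1.8, 0, 255],
  ],
)

```text
time: 8.2
eef_pos: [0.5554, -0.1391, 0.0172]
tcp_rot: [0.369, 0.605, -0.37, 0.601]
contact_force: [-6.1, -3.0, 1.1]
opening: 0.157
```

Emit:
move_arm(
  commands=[
    [0, 0, 0, 1.8, 0.9, 0, 255],
    [0, 0, 0, 3.6, 1.8, 0, 255],
    [0, 0, 0, 3.6, 1.8, 0, 255],
  ],
)

```text
time: 8.5
eef_pos: [0.5555, -0.139, 0.0171]
tcp_rot: [0.366, 0.608, -0.372, 0.599]
contact_force: [-13.0, -7.2, 5.8]
opening: 0.151
```

```bash
python3 - <<'E'
from h import *
tool()
E
```

```text
t 8.5 pos [ 0.5555 -0.139   0.0171] yaw -62.94 xaxis [-1.480e-02 -2.000e-04 -9.999e-01] grinder xy mm [-90.3  -1.3] z 17.1 F [-13.   -7.2   5.8] T [-1.2   1.77 -0.1 ] op 0.151
```

Emit:
move_arm(
  commands=[
    [0, 0, 0, 0, 0, 0, 130],
    [0, 0, 0, 0, 0, 0, 130],
    [0, 0, 0, 0, 0, 0, 130],
    [0, 0, 0, -1, -0.5, 10, 130],
    [0, 0, 0, -1, -0.5, 50, 130],
    [0, 0, 0, -1, -0.5, 90, 130],
    [0, 0, 0, -40, -20, 110, 130],
    [0, 0, 0, -80, -40, 130, 0],
    [0, 0, 0, -125, -60, 140, 0],
    [0, 0, 0, -125, -60, 140, 0],
    [0, 0, 0, -125, -60, 140, 0],
  ],
)

```text
time: 9.6
eef_pos: [0.4306, -0.1995, 0.1583]
tcp_rot: [0.367, 0.606, -0.372, 0.599]
contact_force: [1.0, -0.4, 0.0]
opening: 1.0
```

```bash
python3 - <<'E'
from h import *
tool()
c=snap("top",5)
crop(c,260,150,420,310,4.5,"top5.png") if False else crop(c,260,150,420,280,4.5,"top5.png")
E
```

```text
t 9.6 pos [ 0.4306 -0.1995  0.1583] yaw -63.05 xaxis [-0.0122 -0.0014 -0.9999] grinder xy mm [-229.1    1.3] z 158.3 F [ 1.  -0.4  0. ] T [-0.02 -0.04 -0.  ] op 1.0
```

View pics/top5.png

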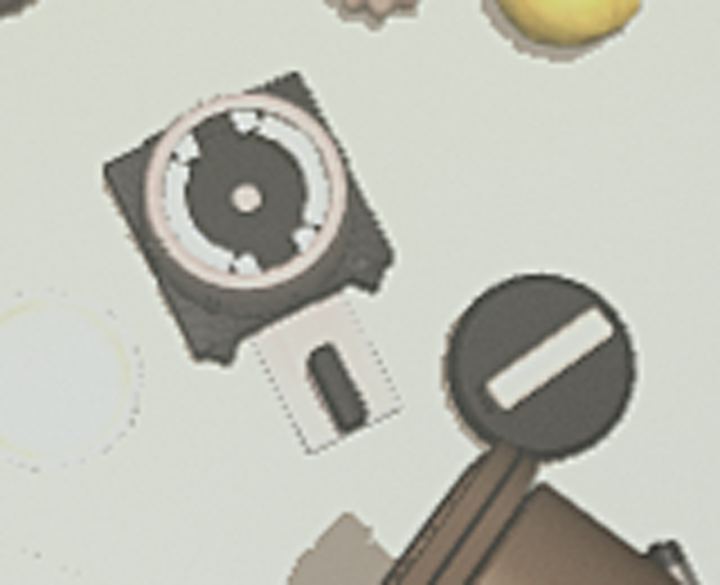

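```bash
python3 - <<'E'
from h import *
c=load("top",5);t=np.radians(YG);Rg=np.array([[np.cos(t),-np.sin(t)],[np.sin(t),np.cos(t)]])
for uv,z in [((312,453),.005),((402,407),.005),((350,296),.005),((252,340),.005),((320,350),.046),((350,427),.046),((200,355),.026),((390,250),.026)]:
    w=ray(c,(260+uv[0]/4.5-.4,150+uv[1]/4.5-.4),z)[0];print(((w[:2]-O)@Rg*1000).round(1))
P=cloud(c);g=c["color"].mean(-1)
p0=O-.096*np.array([.892,.452]);near=np.hypot(P[...,0]-p0[0],P[...,1]-p0[1])<.06
sb=near&(P[...,2]>.036)&(P[...,2]<.055)&(g<110)
q=((P[sb][:,:2]-O)@Rg*1000);print("bar",cv2.minAreaRect(q.astype(np.float32)),sb.sum())
# grinder rim again
rim=(np.hypot(P[...,0]-.635,P[...,1]+.1)<.06)&(P[...,2]>.072)&(P[...,2]<.085)
print(cv2.minAreaRect(((P[rim][:,:2]-O)@Rg*1000).astype(np.float32)),cv2.minEnclosingCircle(((P[rim][:,:2]-O)@Rg*1000).astype(np.float32)))
E
```

```text
[-114.7   24.3]
[-114.4  -24.5]
[-54.9 -26.7]
[-52.8  25.6]
[-76.2   1.2]
[-114.4    5. ]
[-50.7  51.9]
[-46.2 -52. ]
bar ((-78.53921508789062, -0.7172470092773438), (72.33853912353516, 47.739158630371094), 0.8714105486869812) 142
((0.7183818817138672, 0.41301727294921875), (93.25965881347656, 91.52806091308594), 63.7938346862793) ((1.012143611907959, 0.6465364098548889), 47.55018615722656)
```

```bash
cat >> h.py <<'E'
def goto(x,y,z,yaw):
    s,M=tool();a=np.radians(yaw)
    zt=np.array([np.cos(a),np.sin(a),0]);xt=np.array([0,0,-1.]);T=np.c_[xt,np.cross(zt,xt),zt]
    print("turn",R.from_matrix(T@M.T).as_rotvec().round(3),"shift",((np.array([x,y,z])-s["eef_pos"])*1000).round(1))
E
python3 - <<'E'
from h import *
goto(.564,-.237,.13,-144.65)
E
```

```text
t 9.65 pos [ 0.431  -0.1991  0.1579] yaw -62.97 xaxis [-1.300e-02 -9.000e-04 -9.999e-01] grinder xy mm [-228.5    1.5] z 157.9 F [0.1 0.2 0.7] T [-0.03  0.01 -0.02] op 1.001
turn [-0.009 -0.011 -1.426] shift [133.  -37.9 -27.9]
```

Emit:
move_arm(
  commands=[
    [0, 0, -0.14, 15, -4, 0, 0],
    [0, 0, -0.28, 30, -8, 0, 0],
    [-0.002, -0.002, -0.43, 45, -12, 0, 0],
    [-0.004, -0.004, -0.57, 60, -16, 0, 0],
    [-0.005, -0.005, -0.71, 75, -20, 0, 0],
    [-0.006, -0.006, -0.86, 90, -25, 0, 0],
    [-0.007, -0.007, -1.0, 105, -30, 0, 0],
    [-0.008, -0.009, -1.14, 120, -34, -10, 0],
    [-0.009, -0.01, -1.28, 133, -38, -20, 0],
    [-0.009, -0.011, -1.426, 133, -38, -28, 0],
    [-0.009, -0.011, -1.426, 133, -38, -28, 0],
    [-0.009, -0.011, -1.426, 133, -38, -28, 0],
  ],
)

```text
time: 10.85
eef_pos: [0.5646, -0.2361, 0.129]
tcp_rot: [-0.673, -0.217, 0.674, -0.216]
contact_force: [0.3, 0.3, 0.0]
opening: 1.001
```

```bash
python3 - <<'E'
from h import *
goto(.564,-.237,.036,-144.65)
c=snap("top",6);crop(c,300,150,440,270,5,"top6.png")
E
```

```text
t 10.85 pos [ 0.5646 -0.2361  0.129 ] yaw -144.41 xaxis [-1.7e-03  8.0e-04 -1.0e+00] grinder xy mm [-126.2  -92. ] z 129.0 F [0.3 0.3 0. ] T [-0.03  0.05  0.01] op 1.001
turn [-0.001 -0.002 -0.004] shift [ -0.6  -0.9 -93. ]
```

View pics/top6.png

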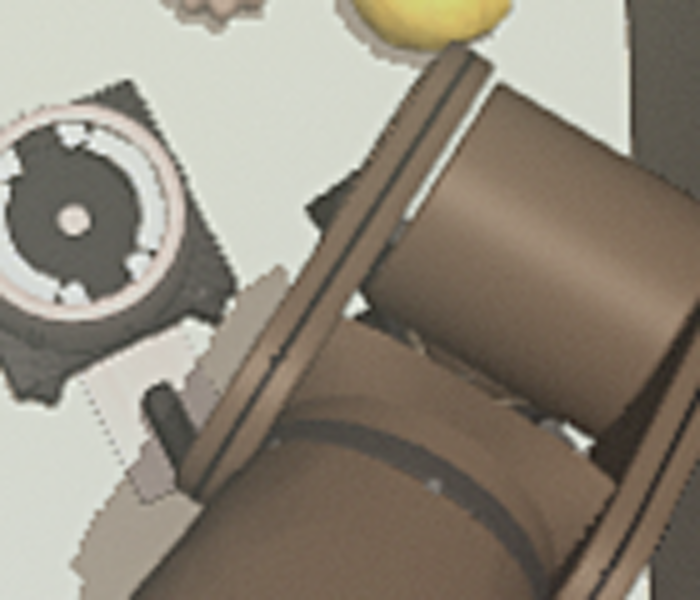

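Emit:
move_arm(
  commands=[
    [0, 0, 0, 0, -1, -40, 0],
    [0, 0, -0.004, -0.6, -1, -75, 0],
    [0, 0, -0.004, -0.6, -1, -88, 0],
    [0, 0, -0.004, -0.6, -1, -94, 0],
    [0, 0, -0.004, -0.6, -1, -94, 150],
    [0, 0, -0.004, -0.6, -1, -94, 220],
    [0, 0, -0.004, -0.6, -1, -94, 255],
    [0, 0, -0.004, -0.6, -1, -94, 255],
    [0, 0, -0.004, -0.6, -1, -94, 255],
    [0, 0, -0.004, -0.6, -1, -94, 255],
    [0, 0, -0.004, -0.6, -1, -94, 255],
  ],
  newtons=100,
)

```text
time: 12.0
eef_pos: [0.5649, -0.2379, 0.037]
tcp_rot: [0.674, 0.214, -0.673, 0.215]
contact_force: [0.0, -0.1, 4.6]
opening: 0.167
```

```bash
python3 - <<'E'
from h import *
tool()
E
```

```text
t 12.0 pos [ 0.5649 -0.2379  0.037 ] yaw -144.69 xaxis [ 0.0013 -0.001  -1.    ] grinder xy mm [-126.7  -93.8] z 37.0 F [ 0.  -0.1  4.6] T [ 0.06  0.06 -0.03] op 0.167
```

Emit:
move_arm(
  commands=[
    [0, 0, 0, 0, 0, 40, 255],
    [0, 0, 0, 0, 0, 80, 255],
    [0, 0, 0, 0, 0, 118, 255],
    [0, 0, 0.14, 10, 20, 118, 255],
    [0, 0, 0.28, 20, 40, 118, 255],
    [0, 0, 0.42, 30, 60, 118, 255],
    [0, 0, 0.56, 40, 80, 118, 255],
    [0, 0, 0.7, 50, 100, 118, 255],
    [0, 0, 0.85, 60, 120, 118, 255],
    [0, 0, 1.0, 70, 140, 118, 255],
    [0, 0, 1.14, 72, 140, 118, 255],
    [0, 0, 1.28, 72, 140, 118, 255],
  ],
)

```text
time: 13.2
eef_pos: [0.6365, -0.0968, 0.1536]
tcp_rot: [0.41, 0.577, -0.41, 0.575]
contact_force: [-0.8, 0.5, -1.9]
opening: 0.163
```

```bash
python3 - <<'E'
from h import *
goto(.637,-.097,.15,-63.1)
c=snap("top",7);cv2.imwrite("pics/top7.png",c["color"][:,:,::-1])
c=snap("scene",7);cv2.imwrite("pics/scene7.png",c["color"][:,:,::-1])
E
```

```text
t 13.2 pos [ 0.6365 -0.0968  0.1536] yaw -70.92 xaxis [-0.001   0.0015 -1.    ] grinder xy mm [ 1.  -0.3] z 153.6 F [-0.8  0.5 -1.9] T [-0.01 -0.04  0.  ] op 0.163
turn [-0.001 -0.001  0.137] shift [ 0.5 -0.2 -3.6]
```

View pics/top7.png

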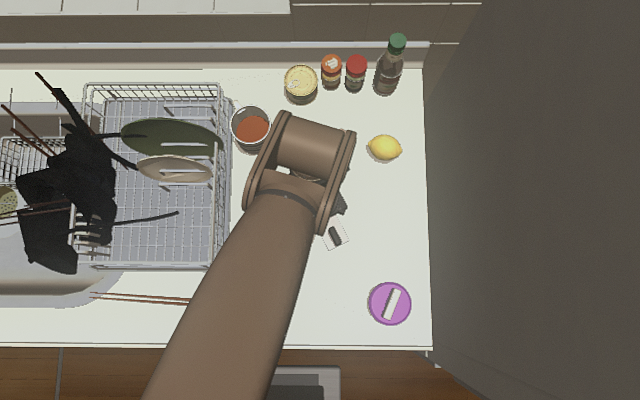

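View pics/scene7.png

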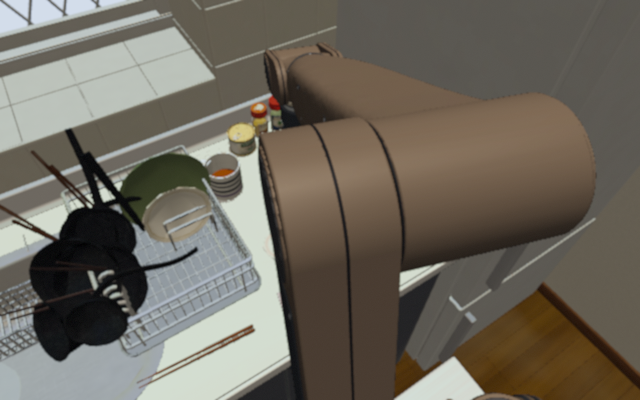

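Emit:
move_arm(
  commands=[
    [0, 0, 0.137, 2.4, 0.4, -10, 255],
    [0, 0, 0.137, 2.4, 0.4, -20, 255],
    [0, 0, 0.137, 2.4, 0.4, -30, 255],
    [0, 0, 0.137, 2.4, 0.4, -33, 255],
    [0, 0, 0.137, 2.4, 0.4, -33, 255],
  ],
)

```text
time: 13.8
eef_pos: [0.6379, -0.0969, 0.1194]
tcp_rot: [0.373, 0.602, -0.373, 0.6]
contact_force: [-0.7, -0.8, -1.0]
opening: 0.165
```

```bash
python3 - <<'E'
from h import *
goto(.6389,-.0964,.12,-63.1)
E
```

```text
t 13.8 pos [ 0.6379 -0.0969  0.1194] yaw -63.58 xaxis [-0.0035  0.0021 -1.    ] grinder xy mm [ 2.2 -1. ] z 119.4 F [-0.7 -0.8 -1. ] T [-0.05 -0.02 -0.02] op 0.165
turn [-0.002 -0.003  0.008] shift [1.  0.5 0.6]
```

Emit:
move_arm(
  commands=[
    [-0.002, -0.003, 0.008, 1, 0.5, -2, 255],
    [-0.002, -0.003, 0.008, 1, 0.5, -5, 255],
    [-0.002, -0.003, 0.008, 1, 0.5, -8, 255],
    [-0.002, -0.003, 0.008, 1, 0.5, -11, 255],
    [-0.002, -0.003, 0.008, 1, 0.5, -14, 255],
  ],
)

```text
time: 14.3
eef_pos: [0.6389, -0.0964, 0.1052]
tcp_rot: [0.37, 0.603, -0.37, 0.602]
contact_force: [-0.3, -0.1, -0.6]
opening: 0.164
```

```bash
python3 - <<'E'
from h import *
goto(.6389,-.0964,.095,-63.1)
E
```

```text
t 14.3 pos [ 0.6389 -0.0964  0.1052] yaw -63.13 xaxis [-2.e-04  0.e+00 -1.e+00] grinder xy mm [ 3.3 -1. ] z 105.2 F [-0.3 -0.1 -0.6] T [0.   0.03 0.02] op 0.164
turn [-0.    -0.     0.001] shift [ -0.   -0.  -10.2]
```

Emit:
move_arm(
  commands=[
    [0, 0, 0, 0, 0, -3, 255],
    [0, 0, 0, 0, 0, -6, 255],
    [0, 0, 0, 0, 0, -8, 255],
    [0, 0, 0, 0, 0, -10, 255],
    [0, 0, 0, 0, 0, -11, 255],
    [0, 0, 0, 0, 0, -11, 255],
  ],
)

```text
time: 14.9
eef_pos: [0.639, -0.0965, 0.0947]
tcp_rot: [0.37, 0.603, -0.37, 0.602]
contact_force: [-0.4, 0.6, 0.9]
opening: 0.161
```

```bash
python3 - <<'E'
from h import *
goto(.6389,-.0964,.095,-63.1)
E
```

```text
t 14.9 pos [ 0.639  -0.0965  0.0947] yaw -63.13 xaxis [-2.e-04 -1.e-04 -1.e+00] grinder xy mm [ 3.4 -1.1] z 94.7 F [-0.4  0.6  0.9] T [0.05 0.2  0.03] op 0.161
turn [ 0.    -0.     0.001] shift [-0.1  0.1  0.3]
```

Emit:
move_arm(
  commands=[
    [0, 0, 0, 0, 0, -1, 255],
    [0, 0, 0, 0, 0, -2, 255],
    [0, 0, 0, 0, 0, -2, 255],
  ],
)

```text
time: 15.2
eef_pos: [0.6391, -0.0965, 0.0946]
tcp_rot: [0.37, 0.603, -0.37, 0.602]
contact_force: [-4.2, 0.5, 7.2]
opening: 0.165
```

```bash
python3 - <<'E'
from h import *
tool()
E
```

```text
t 15.2 pos [ 0.6391 -0.0965  0.0946] yaw -63.12 xaxis [-7.e-04 -2.e-04 -1.e+00] grinder xy mm [ 3.4 -1.2] z 94.6 F [-4.2  0.5  7.2] T [ 0.18  0.83 -0.03] op 0.165
```

Emit:
move_arm(
  commands=[
    [0, 0, -0.07, 0, 0, 0, 255],
    [0, 0, -0.14, 0, 0, 0, 255],
    [0, 0, -0.21, 0, 0, 0, 255],
    [0, 0, -0.28, 0, 0, 0, 255],
    [0, 0, -0.35, 0, 0, 0, 255],
    [0, 0, -0.42, 0, 0, 0, 255],
    [0, 0, -0.42, 0, 0, 0, 255],
  ],
  newtons=110,
)

```text
time: 15.9
eef_pos: [0.6376, -0.0954, 0.0948]
tcp_rot: [0.487, 0.514, -0.488, 0.51]
contact_force: [-6.0, 2.6, 4.9]
opening: 0.163
```

```bash
python3 - <<'E'
from h import *
goto(.639,-.0965,.0946,-63.1-45)
E
```

```text
t 15.9 pos [ 0.6376 -0.0954  0.0948] yaw -87.18 xaxis [-0.0051  0.0022 -1.    ] grinder xy mm [2.6 0.5] z 94.8 F [-6.   2.6  4.9] T [0.54 0.88 0.19] op 0.163
turn [-0.003 -0.005 -0.365] shift [ 1.4 -1.1 -0.2]
```

Emit:
move_arm(
  commands=[
    [0, 0, -0.05, -0.5, 0.4, 0, 255],
    [0, 0, -0.12, -0.5, 0.4, 0, 255],
    [0, 0, -0.19, -0.5, 0.4, 0, 255],
    [0, 0, -0.26, -0.5, 0.4, 0, 255],
    [0, 0, -0.33, -0.5, 0.4, 0, 255],
    [0, 0, -0.365, -0.5, 0.4, 0, 255],
    [0, 0, -0.365, -0.5, 0.4, 0, 255],
    [0, 0, -0.365, -0.5, 0.4, 0, 255],
  ],
)

```text
time: 16.7
eef_pos: [0.6374, -0.0953, 0.0948]
tcp_rot: [-0.572, -0.417, 0.572, -0.414]
contact_force: [0.3, -0.9, -1.1]
opening: 0.162
```

```bash
python3 - <<'E'
from h import *
goto(.639,-.0965,.0946,-63.1-45)
c=snap("top",8);crop(c,225,90,385,250,3.7,"top8.png")
c=snap("scene",8);crop(c,200,100,380,260,3.7,"scene8.png")
E
```

```text
t 16.7 pos [ 0.6374 -0.0953  0.0948] yaw -108.06 xaxis [-0.0029  0.0031 -1.    ] grinder xy mm [2.5 0.6] z 94.8 F [ 0.3 -0.9 -1.1] T [-0.27 -0.17  0.09] op 0.162
turn [-0.003 -0.003 -0.001] shift [ 1.6 -1.2 -0.2]
```

View pics/top8.png

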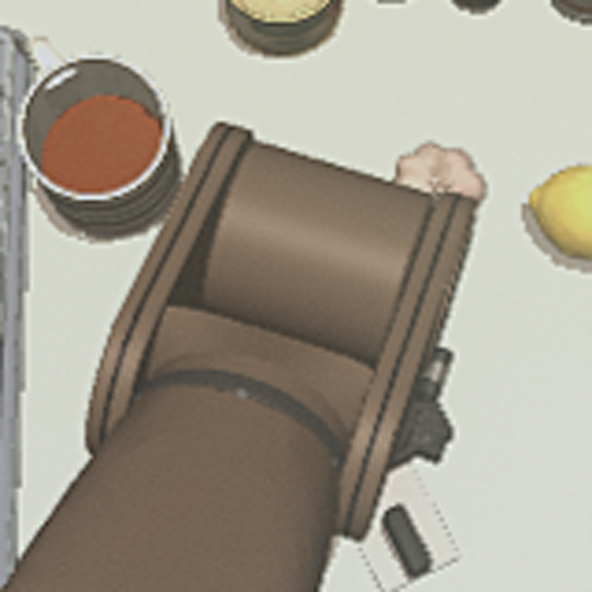

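View pics/scene8.png

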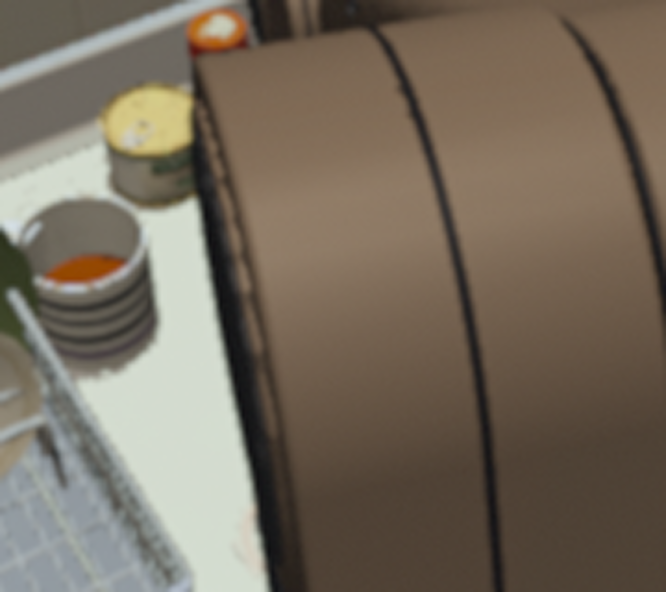

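```bash
python3 - <<'E'
from h import *
tool()
a=load("top",5);t=np.radians(YG);Rg=np.array([[np.cos(t),-np.sin(t)],[np.sin(t),np.cos(t)]])
for k in range(4): c=snap("top",9)
tool()
for c in (a,c):
    P=cloud(c);d=(P[...,:2]-O)@Rg*1000
    m=(abs(d[...,1])<10)&(d[...,0]<-105)&(d[...,0]>-125)&(P[...,2]>.03)&(P[...,2]<.06);print("bar rear x",np.percentile(d[...,0][m],[2,10]),m.sum())
s=cv2.absdiff(load("top",0)["color"],c["color"]).mean(-1)
for n,(u0,u1,v0,v1) in dict(mug=(228,275,103,155),lemon=(365,405,132,162)).items(): print(n,s[v0:v1,u0:u1].mean())
E
```

```text
t 16.8 pos [ 0.6374 -0.0953  0.0949] yaw -108.07 xaxis [-0.003   0.0032 -1.    ] grinder xy mm [2.5 0.6] z 94.9 F [-0.2 -0.6 -1.5] T [-0.24 -0.2   0.05] op 0.161
t 17.0 pos [ 0.6374 -0.0953  0.0948] yaw -108.08 xaxis [-0.0032  0.0033 -1.    ] grinder xy mm [2.5 0.7] z 94.8 F [ 0.9 -2.3 -0.8] T [-0.37 -0.26  0.03] op 0.163
bar rear x [-114.65127972 -114.15359575] 33
bar rear x [-114.77554212 -114.11964236] 32
mug 6.955946535733771
lemon 5.0102777777777785
```

```bash
python3 - <<'E'
from h import *
from plant import readout,eyes
T=[]
for k in range(12):
    eyes.read_camera("top"); T.append(readout.get_state()["wrist_torque"])
print(np.mean(T,0),np.std(T,0)); tool()
E
```

```text
[-0.51206333 -0.45698836  0.07916806] [0.08679202 0.06169397 0.03425423]
t 17.6 pos [ 0.6374 -0.0953  0.0949] yaw -108.09 xaxis [-0.0033  0.0034 -1.    ] grinder xy mm [2.5 0.7] z 94.9 F [ 1.9 -2.8 -2.8] T [-0.61 -0.49  0.16] op 0.165
```

```bash
python3 - <<'E'
from plant import ctrl
print(ctrl.sign_off())
from h import *
tool()
E
```

```text
the job is handed in; nothing more can be done
None
the job is handed in; nothing more can be done
```

I slid the shutter in first, then put the lid on and turned it to halfway. I handed the job in at 17.6 s with the gripper still holding the lid there.

**Shutter:** I picked up the larger plate by its bar, turned it about 131° and slid it into the slot. It stopped firmly at about 15 N. The camera put its rear edge 114.5 mm in front of the grinder's centre. Fully home is 116 mm, so it agrees within the camera error, and the plate had not moved by the end.

**Lid:** I picked up the black lid, lined its lugs up with the gaps and lowered it. It met no resistance until it sat on the rim at the expected height, with its underside about 58 mm above the worktop. I then turned it clockwise.

**Last checks:**
- **Turn:** the gripper had turned 45.0° from the angle at which the lid went in, and held there.
- **Spring:** the moment about the turn axis averaged 0.08 N m, pushing back, against the 0.11 N m given for halfway. The reading is noisy, but it fits a lid turned against the spring.
- **Bystanders:** the mug and lemon are unchanged in the top picture. The garlic also looks in place, though I could see only part of it.

**Not confirmed or in disagreement:**
- **Lid not seen directly:** the arm hid it from both cameras at the end, so the halfway position rests on the measured arm pose and moment, not on seeing the bar at the two ribs.
- **Camera offset:** the cameras disagreed with the arm and with each other by about 2 mm, which I allowed for when placing the lid.
- **Force drift:** the side and lift forces crept up to about 3 N each while holding, without any real movement.

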